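# Roll the umbrella tube onto the leather mat

### The arm

A 6-joint arm with a two-finger parallel gripper is mounted at the origin on the work surface. World frame = base frame: x ahead of the robot, y to its left, z up, the work surface at z = 0. Lengths are in mm, angles in degrees, forces in N, time in s.
With the tool pointing down it reaches from about 350 to 850 mm from the base axis. Payload 8.1 kg.
Tool frame: the origin (TCP) lies at the very end of the fingers, on their centre line; the grasp point (between the pads) lies 19 mm behind it (r.grip_depth is the distance from the TCP to the grasp point, in mm); y points along the fingers, z is the direction in which the jaws open and shut, and the axes are right-handed (so a half turn about y gives the same grasp; the last joint's range is limited). The gripper opens to 85 mm and grips with 20 to 120 N. Pads are 22 mm wide; open, the fingers measure 114 mm over their backs; the gripper's body (76 mm by 85 mm) begins 54 mm behind the grasp point. The pads swing forward as they close: fully open they stand 13 mm farther back than shut.
Start: joints at [-79.206, 7.471, 85.268, -0, 87.261, -4.893], TCP at [162.255, -577.649, 231.292] pointing down, gripper open.
Joint ranges: [-169.43, 169.43], [-51.17, 129.36], [1.28, 143.12], [-76.62, 256.62], [0, 156.53], [-152.29, 152.29]. Speed limits (degrees/s): [136.94, 136.94, 159.86, 180, 180, 180].

### API

Orientations are given as [roll, pitch, yaw] about the fixed x, y, z axes, in that order (R = Rz(yaw) Ry(pitch) Rx(roll)).
In Python, from bench import readout, eyes, r gives the robot as it stands. The module is installed in compiled form; this text tells all that it offers.
- The arm moves only by the tool move_arm, never from a script. Its argument "motion" is text: rows parted by semicolons, each of 6 numbers parted by spaces: the shift along the world's x, y, z in cm, then the turn, a rotation vector about the world's x, y, z in degrees. A call has 1 to 10 rows; each row is the pose to reach, as a shift and turn from the pose commanded when the call began; what a row does not reach only later rows make up. A row lasts 1/12 s, in which the tool goes at most 41.7 mm and 7.16 degrees, less where a joint would pass 70% of its speed; a pose out of reach is approached as far as the arm can. A call with a gripper value outside its range is refused whole. "fingers" is the finger opening in cm, from 0 to 8.54, set as the call begins (left out, the last holds). The fingers move at their own pace and stop on an object; "squeeze" is the grip in N (left out, the last holds). Time passes only in rows, so rows that repeat a pose let the fingers close. It gives the time, the measured TCP pose, the force and the opening at its end, in the units of the state.
- readout.sense(): the state, without advancing time (a new reading comes with each control period).
- eyes.snapshot(name): name is "side" or "top"; returns a dict with "image" (420x560x3 uint8, blue, green, red), "fx", "fy", "cx", "cy" (pixels), "dist_coeffs" ([k1, k2, p1, p2, k3] as OpenCV has them; the pictures are not rectified), "world_to_cam" (4x4, takes a point from world to camera coordinates). Camera axes: x right, y down, z forward; pixel columns grow to the right and rows downward; lengths in mm; the calibration is good to about 2 mm. A picture is of the moment at which its call begins. There is no depth.
- r.hand_in(): hands the job in, once; it reports no verdict.
The state is a dict: "time": time; "joint_pos": joint angles; "qd": joint speeds; "joint_efforts": joint torques, N m; "tool_pos": TCP position; "tcp_rot": TCP orientation; "ft_force": force on the tool from outside, world axes, zero at the start; "wrist_torque": the same for the moment, N m; "finger_gap": finger opening in mm.
Only numpy, scipy, OpenCV 4.12 (cv2) and the standard library are available. Lean on these libraries where they do the work, as an engineer would, in place of code of your own. Each camera call takes 0.05 s, during which the arm holds its last target. There are 200 camera calls.

### The job

The compact umbrella in its hard round tube has been left lying on the bare polished granite; put it on its leather mat by rolling it there: stroke the fingertips over the top of the tube, as often as you need, until it lies still along the middle of the mat, within a centimetre or so of the midline, with neither end overhanging. Touch it only from on top: do not take hold of it, shove it from the side or lift it. Do not disturb the oak box, the bud vase, the glass dish or the keys, and take the hand away when you are done.

Things in the scene. Friction and masses are not known exactly. Their poses are not given: they have to be found in the camera images.
- tube: hard black plastic travel tube of a compact umbrella, lying: a cylinder 64 mm in diameter, 220 mm long, 0.3 to 0.6 kg, free to roll. Origin on its axis, half-way along, 32 mm above the granite (its top is at 64 mm); x runs along the cylinder, y and z turn as it rolls. Under a lightly pressed fingertip it rolls without slip, half as far as the fingertip goes; let go at 0.1 m/s it rolls on some 5 cm, at 0.2 m/s some 20 cm
- mat: brown leather mat, 290 x 130 mm, fixed on the granite, 1 mm thick, with no edge that the tube could feel. Origin at its centre, on the granite; x along its length, y across its width. The tube starts beside it (+y or -y of the mat), roughly parallel and level with it, centre 120 to 190 mm from the mat's midline
- oak_box: bystander: shut flip-top box of matte oak with brass catch, 110 x 150 mm and 80 mm high, loose, origin at the centre of its underside
- vase: bystander: white ceramic bud vase with a dry stem, 66 mm in diameter, 174 mm high with the stem, loose, origin at the centre of its underside
- dish: bystander: round dish of smoked glass, 130 mm in diameter and 26 mm high, loose, origin at the centre of its underside
- keys: bystander: two steel keys on a split ring, about 75 mm long in all and 4 mm thick, loose, origin at the centre of the ring
Mind the look-alikes: they are no part of the job. There is more than one size of the tube; the one meant has the size given above.

How it is judged (in metres and radians):
On the way:
1. the tube rolls (it has turned over about its own axis, not merely slid) (angle between tube's own z axis and vertical above 2.3 rad), for 0.02 s.
At the end, for the whole second after the job is handed in: The tube lies still on the mat: its centre within 15 mm of the mat's midline and within 35 mm of the mat's middle lengthwise, its axis within 10 degrees of the mat's length. The box, vase, dish and keys stand within 10 mm of where they were (y of tube in the frame of mat between -0.015 and 0.015 m and x of tube in the frame of mat between -0.035 and 0.035 m and angle between the x axis of tube and the x axis of mat, either way round below 0.17 rad and height (world z) of tube below 0.036 m and linear speed of tube below 0.005 m/s and distance of each of oak_box, vase, dish, keys from where it was at the start of the episode below 0.01 m); the robot touches nothing.
It fails at once if the tube is lifted (its axis more than 12 mm above its lying height) (height (world z) of tube above 0.044 m).
It fails at once if the fingers touch the tube from the side or straddle it: contact while the grasp point, 19 mm up from the fingertips, is below 60 mm, close under the height of the tube's top (contact force between the fingers and tube above 0.5 N and height (world z) of the grasp point below 0.06 m).
It fails at once if the oak box, vase, dish or keys are disturbed (moved more than 10 mm) (distance of any of oak_box, vase, dish, keys from where it was at the start of the episode above 0.01 m).
It fails at once if the arm or the gripper's body, instead of the fingers, touches the tube (contact force between the arm and tube above 1 N).
It also fails if it takes over 64 s, if anything falls off the work surface, if the arm or the gripper's body presses on something with over 40 N, if the wrist force passes 120 N, or if a joint passes its speed limit or range.

## Working session

There is one attempt and no reset: what is moved stays moved. The work goes in short steps, Python scripts to look and compute and a tool call to move; the robot and the scene stay as the last step left them, time stands still between calls to the robot, and variables do not carry over. Pictures are saved under pics/ and viewed, about 8 in all and at most 12, crops included, and the job is handed in when it is done.

Besides the shell and the picture viewer there is one more tool, called after "Request:" as a command line: name --argument value ..., lists and objects as JSON in quotes. move_arm: Moves the arm, as the interface text tells. Its arguments: {"type":"object","properties":{"motion":{"type":"string"},"fingers":{"type":"number"},"squeeze":{"type":"number"}},"required":["motion"]}

```bash
mkdir -p pics
cat > h.py <<'E'
import numpy as np, cv2
from bench import readout, eyes, r
def ray(s,uv):
    K=np.array([[s['fx'],0,s['cx']],[0,s['fy'],s['cy']],[0,0,1.]])
    p=cv2.undistortPoints(np.array(uv,float).reshape(-1,1,2),K,np.array(s['dist_coeffs'],float)).reshape(-1,2)
    M=np.array(s['world_to_cam']);R=M[:3,:3];c=-R.T@M[:3,3]
    return c,np.c_[p,np.ones(len(p))]@R
def plane(s,uv,z):
    c,d=ray(s,uv); return c+d*((z-c[2])/d[:,2])[:,None]
E
python3 - <<'E'
from h import *
for n in('top','side'):
    s=eyes.snapshot(n);cv2.imwrite(f'pics/{n}0.png',s['image']);c,d=ray(s,[[280,210]]);print(n,c,d,s['fx'])
print(readout.sense())
E
```

```text
top [ 547.08849759   -5.94120942 1132.07878193] [[ 0.07356016  0.00971778 -0.99732339]] 470.7193429074035
side [369.31385578 751.84994982 519.8976695 ] [[ 0.31219161 -0.81951639 -0.48060852]] 414.0038022171864
{'time': 0.1, 'joint_pos': array([-7.92061002e+01,  7.51096177e+00,  8.53245563e+01, -2.01124471e-03,
        8.72635200e+01, -4.89179141e+00]), 'qd': array([-0.01134205, -0.03316334, -0.09723268,  0.04432572, -0.04264484,
        0.00082019]), 'joint_efforts': array([ 1.71649546e-03, -5.70950460e+01, -5.01941407e+01, -2.02360643e-04,
        8.15352949e-03,  7.79418838e-05]), 'tool_pos': array([ 162.14042342, -577.13788254,  230.33293412]), 'tcp_rot': array([-9.00988486e+01,  6.44392078e-03, -1.64314217e+02]), 'ft_force': array([ 0.63742439, -1.40751402,  0.71965865]), 'wrist_torque': array([ 0.00739669, -0.03449859, -0.03869028]), 'finger_gap': 85.35864803096592}
```

View pics/top0.png

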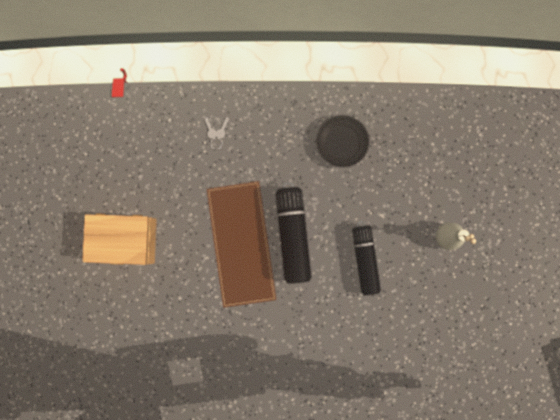

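View pics/side0.png

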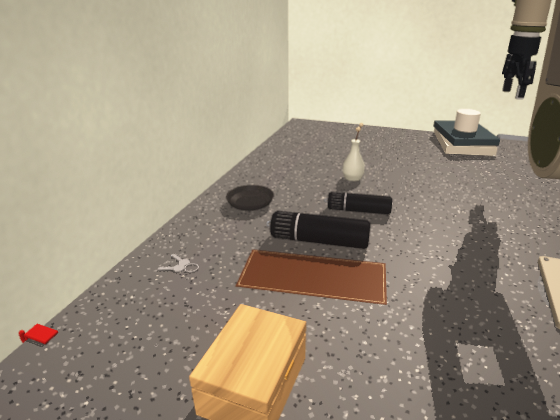

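The top view shows the mat at about (242,244), the big tube at (293,235) on its -y side, and the small look-alike at (367,260). The dish is at (343,141), the keys at (216,128), the box at (118,240) and the vase at (455,236).

```bash
cat >> h.py <<'E'
def big(m):
    cs=cv2.findContours(m,cv2.RETR_EXTERNAL,cv2.CHAIN_APPROX_NONE)[0]; return max(cs,key=cv2.contourArea)
def rect(P):
    P=P[:,:2].astype(np.float32);(c,wh,a)=cv2.minAreaRect(P)
    b=cv2.boxPoints((c,wh,a));e=max((b[1]-b[0],b[2]-b[1]),key=np.linalg.norm);e=e if e[0]>0 else -e
    return np.array(c),np.round(sorted(wh),1),np.degrees(np.arctan2(e[1],e[0]))
def matpose(s):
    h=cv2.cvtColor(s['image'],cv2.COLOR_BGR2HSV)
    m=cv2.inRange(h,(0,90,40),(14,255,140));m=cv2.morphologyEx(m,cv2.MORPH_CLOSE,np.ones((5,5)));m[:,:180]=0;m[:160]=0;m[330:]=0
    return rect(plane(s,big(m).reshape(-1,2),1))
def tubepose(s,z=36):
    v=s['image'].max(2);m=cv2.inRange(v,0,48);m[:175]=0;m[310:]=0;m[:,:190]=0;m[:,340:]=0
    m=cv2.morphologyEx(m,cv2.MORPH_CLOSE,np.ones((9,9)))
    return rect(plane(s,big(m).reshape(-1,2),z))
E
python3 - <<'E'
from h import *
s=eyes.snapshot('top')
print(matpose(s));print(tubepose(s))
print(plane(s,[[343,141],[216,128],[118,240],[455,236],[367,260]],20))
s2=eyes.snapshot('side')
M=np.array(s2['world_to_cam'])
E
```

```text
(array([548.65966797,  98.80979919]), array([129.8, 289.6]), np.float32(8.967982))
(array([550.73571777, -27.58148575]), array([ 58.1, 174.5]), np.float32(6.252648))
[[ 796.59676874 -144.99176761   20.        ]
 [ 826.97255791  161.65912574   20.        ]
 [ 553.15667598  395.14148342   20.        ]
 [ 570.32943752 -414.48999263   20.        ]
 [ 512.67030255 -201.37120449   20.        ]]
```

```bash
sed -i 's/np.ones((9,9)))$/np.ones((19,9)))/' h.py
python3 - <<'E'
from h import *
s=eyes.snapshot('top')
print(tubepose(s),tubepose(s,40))
E
```

```text
(array([570.57910156, -24.97172546]), array([ 57.4, 216.4]), np.float32(6.7199993)) (array([570.49334717, -24.90227509]), array([ 57.2, 215.6]), np.float32(6.7199936))
```

Request:
move_arm --motion "3.5 -0 0 0 0 7;5.2 3.2 0 0 0 14;7 6.4 0 0 0 21;9 9.8 0 0 0 28;11 13 0 0 0 35;13.5 16.2 0 0 0 42;16 19.4 0 0 0 49;18.5 22.5 0 0 0 56;21 25.6 0 0 0 63;23.5 28.6 0 0 0 70" --fingers 5

```text
time: 1.08
tool_pos: [398.1, -289.8, 231.5]
tcp_rot: [-90.0, -0.0, -94.0]
ft_force: [0.9, -0.9, 0.1]
finger_gap: 50.0
```

Request:
move_arm --motion "2 3.2 0 0 0 6;4.2 6.4 0 0 0 11;6.4 9.6 0 0 0 11;8.6 12.8 0 0 0 11;10.8 16 -1 0 0 11;13 19.2 -3 0 0 11;15.2 22.4 -6 0 0 11;17.4 25.5 -9 0 0 11;17.4 25.5 -11 0 0 11;17.4 25.5 -11 0 0 11"

```text
time: 1.92
tool_pos: [568.3, -33.1, 114.1]
tcp_rot: [-90.5, 0.2, -83.1]
ft_force: [-1.4, -0.4, -1.5]
finger_gap: 49.9
```

Run:
```python
from h import *
a=eyes.snapshot('side')['image'];b=eyes.snapshot('top')['image']
cv2.imwrite('pics/1.png',np.hstack([cv2.resize(a[130:330,200:450],None,fx=1.6,fy=1.6),cv2.resize(b[130:330,180:420],None,fx=1.6,fy=1.6)]))
```

```text
(no output)
```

View pics/1.png

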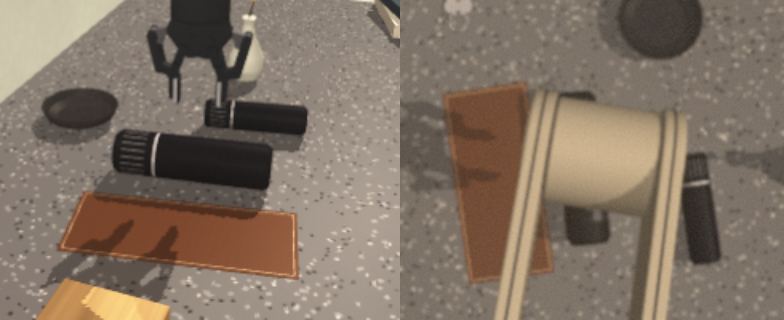

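The side crop shows the hand over the tube with the fingers apart along its axis, clear of the vase and the small tube. Next I lower the hand carefully.

Request:
move_arm --motion "0 0 -1.5 0 0 0;0 0 -3.2 0 0 0;0 0 -4.2 0 0 0;0 0 -4.4 0 0 0;0 0 -4.4 0 0 0;0 0 -4.4 0 0 0"

```text
time: 2.52
tool_pos: [571.9, -37.3, 78.8]
tcp_rot: [-89.9, -0.0, -83.4]
ft_force: [-0.2, 0.0, -0.3]
finger_gap: 49.9
```

Request:
move_arm --motion "0 0 -0.5 0 0 0;0 0 -1 0 0 0;0 0 -1.3 0 0 0;0 0 -1.5 0 0 0;0 0 -1.6 0 0 0;0 0 -1.6 0 0 0"

```text
time: 3.02
tool_pos: [571.1, -36.6, 61.0]
tcp_rot: [-90.0, 0.0, -83.3]
ft_force: [-0.5, -0.1, -0.3]
finger_gap: 49.8
```

Request:
move_arm --motion "0 0 -0.1 0 0 0;0 0 -0.2 0 0 0;0 0 -0.3 0 0 0;0 0 -0.3 0 0 0"

```text
time: 3.35
tool_pos: [571.7, -37.3, 60.3]
tcp_rot: [-90.0, -0.1, -83.3]
ft_force: [-8.0, -2.6, 14.5]
finger_gap: 50.0
```

Request:
move_arm --motion "0 0 -0.1 0 0 0;0 0 -0.2 0 0 0;0 0 -0.2 0 0 0"

```text
time: 3.6
tool_pos: [572.0, -37.9, 60.0]
tcp_rot: [-90.0, -0.1, -83.3]
ft_force: [-15.5, -3.0, 28.5]
finger_gap: 50.3
```

Request:
move_arm --motion "0 0.2 0.2 0 0 0;-0.1 0.6 0.2 0 0 0;-0.1 1.1 0.2 0 0 0;-0.2 1.7 0.2 0 0 0;-0.3 2.3 0.2 0 0 0;-0.3 2.9 0.2 0 0 0;-0.4 3.5 0.2 0 0 0;-0.5 4 0.2 0 0 0;-0.5 4.3 0.2 0 0 0;-0.5 4.3 0.2 0 0 0"

```text
time: 4.43
tool_pos: [567.0, 7.0, 60.4]
tcp_rot: [-89.9, -0.0, -83.3]
ft_force: [-6.0, 0.8, 14.9]
finger_gap: 50.1
```

Run:
```python
from h import *
a=eyes.snapshot('side')['image'];b=eyes.snapshot('top')['image']
cv2.imwrite('pics/2.png',np.hstack([cv2.resize(a[130:330,200:450],None,fx=1.6,fy=1.6),cv2.resize(b[130:330,180:420],None,fx=1.6,fy=1.6)]))
```

```text
(no output)
```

View pics/2.png

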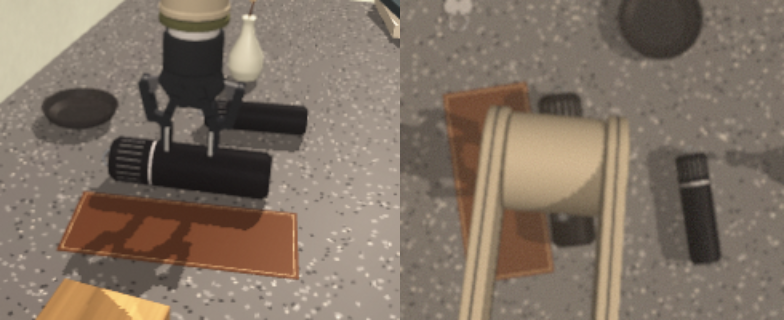

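The tube rolled about 22 mm without slipping, to y≈-3, and stays under the fingers. I will lift, step back and stroke again.

Request:
move_arm --motion "0 0 0.5 0 0 0;0 0 1.2 0 0 0;0.1 -0.6 1.5 0 0 0;0.2 -1.5 1.5 0 0 0;0.3 -2.2 1.5 0 0 0;0.3 -2.2 1.2 0 0 0;0.3 -2.2 0.6 0 0 0;0.3 -2.2 0.2 0 0 0;0.3 -2.2 0 0 0 0;0.3 -2.2 0 0 0 0"

```text
time: 5.37
tool_pos: [569.4, -16.4, 60.0]
tcp_rot: [-90.0, -0.1, -83.3]
ft_force: [-9.9, -3.7, 20.7]
finger_gap: 49.8
```

Request:
move_arm --motion "0 0.2 0 0 0 0;-0.1 0.7 0 0 0 0;-0.1 1.3 0 0 0 0;-0.2 2 0 0 0 0;-0.3 2.7 0 0 0 0;-0.4 3.4 0 0 0 0;-0.4 4 0 0 0 0;-0.5 4.5 0 0 0 0;-0.5 4.7 0 0 0 0;-0.5 4.7 0 0 0 0"

```text
time: 6.2
tool_pos: [563.9, 32.3, 60.0]
tcp_rot: [-90.1, 0.0, -83.3]
ft_force: [-12.5, 0.0, 24.1]
finger_gap: 49.9
```

Run:
```python
from h import *
a=eyes.snapshot('side')['image'];b=eyes.snapshot('top')['image']
cv2.imwrite('pics/3.png',np.hstack([cv2.resize(a[130:330,200:450],None,fx=1.6,fy=1.6),cv2.resize(b[130:330,180:420],None,fx=1.6,fy=1.6)]))
```

```text
(no output)
```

View pics/3.png

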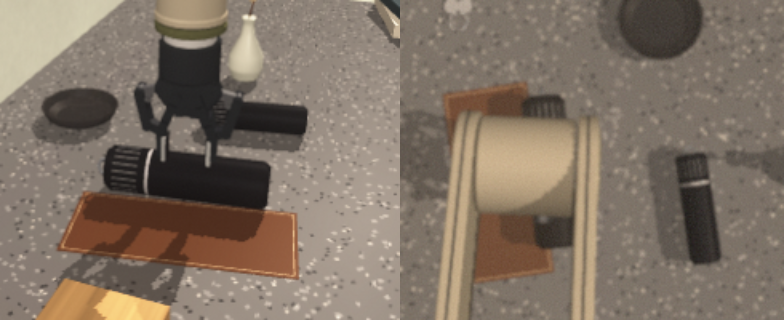

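The tube has advanced evenly to y≈21 and is still parallel. Two more strokes, then I measure with a clear view.

Request:
move_arm --motion "0 0 0.5 0 0 0;0 0 1.2 0 0 0;0.1 -0.6 1.5 0 0 0;0.2 -1.5 1.5 0 0 0;0.3 -2.4 1.5 0 0 0;0.3 -2.4 1.2 0 0 0;0.3 -2.4 0.6 0 0 0;0.3 -2.4 0.2 0 0 0;0.3 -2.4 0 0 0 0;0.3 -2.4 0 0 0 0"

```text
time: 7.13
tool_pos: [567.4, 6.6, 59.8]
tcp_rot: [-90.0, -0.1, -83.3]
ft_force: [-10.1, -3.2, 20.2]
finger_gap: 50.2
```

Request:
move_arm --motion "0 0.2 0 0 0 0;-0.1 0.7 0 0 0 0;-0.1 1.3 0 0 0 0;-0.2 2 0 0 0 0;-0.3 2.7 0 0 0 0;-0.4 3.4 0 0 0 0;-0.4 4 0 0 0 0;-0.5 4.5 0 0 0 0;-0.5 4.7 0 0 0 0;-0.5 4.7 0 0 0 0"

```text
time: 7.97
tool_pos: [561.8, 55.3, 60.2]
tcp_rot: [-90.1, 0.0, -83.3]
ft_force: [-13.2, -0.2, 24.8]
finger_gap: 49.8
```

Request:
move_arm --motion "0 0 0.5 0 0 0;0 0 1.2 0 0 0;0.1 -0.6 1.5 0 0 0;0.2 -1.5 1.5 0 0 0;0.3 -2.4 1.5 0 0 0;0.3 -2.4 1.2 0 0 0;0.3 -2.4 0.6 0 0 0;0.3 -2.4 0.2 0 0 0;0.3 -2.4 0 0 0 0;0.3 -2.4 0 0 0 0"

```text
time: 8.8
tool_pos: [565.3, 29.7, 59.6]
tcp_rot: [-90.0, -0.1, -83.3]
ft_force: [-8.7, -3.2, 17.4]
finger_gap: 50.0
```

Request:
move_arm --motion "0 0.2 0 0 0 0;-0.1 0.7 0 0 0 0;-0.1 1.3 0 0 0 0;-0.2 2 0 0 0 0;-0.3 2.7 0 0 0 0;-0.4 3.4 0 0 0 0;-0.4 4 0 0 0 0;-0.5 4.5 0 0 0 0;-0.5 4.7 0 0 0 0;-0.5 4.7 0 0 0 0"

```text
time: 9.63
tool_pos: [559.8, 78.3, 60.3]
tcp_rot: [-90.1, 0.0, -83.3]
ft_force: [-14.9, -0.9, 26.7]
finger_gap: 49.9
```

Request:
move_arm --motion "0 0 0.5 0 0 0;0 0 1.5 0 0 0;0 0 3 0 0 0;0 -3 5 0 0 0;0 -6.5 6 0 0 0;0 -10 6 0 0 0;0 -13.5 6 0 0 0;0 -17 6 0 0 0;0 -19 6 0 0 0;0 -19 6 0 0 0"

```text
time: 10.47
tool_pos: [559.9, -116.7, 118.2]
tcp_rot: [-90.0, -0.1, -83.5]
ft_force: [-0.4, 0.7, -0.6]
finger_gap: 49.8
```

Run:
```python
from h import *
a=eyes.snapshot('side')['image'];s=eyes.snapshot('top');b=s['image']
print(tubepose(s))
cv2.imwrite('pics/4.png',np.hstack([cv2.resize(a[130:330,200:450],None,fx=1.6,fy=1.6),cv2.resize(b[130:330,180:420],None,fx=1.6,fy=1.6)]))
```

```text
(array([560.27282715,  68.78482819]), array([ 59.1, 217.2]), np.float32(6.3685617))
```

View pics/4.png

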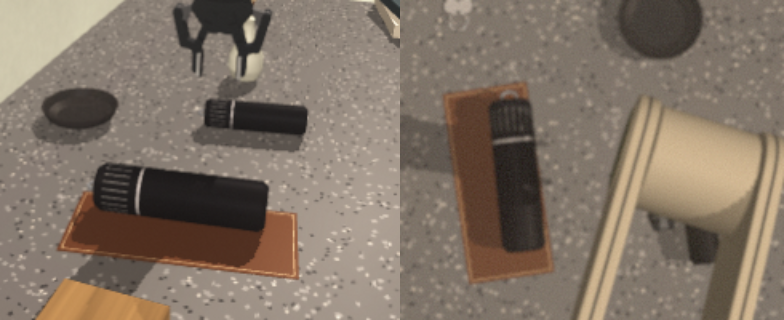

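The tube is on the mat at mat-frame x≈7, y≈-31 mm, axis within 3°, and the hand is clear. It needs about 31 mm more, so two shorter strokes.

Request:
move_arm --motion "0 2.5 0 0 0 0;0 6 0 0 0 0;0 9.5 0 0 0 0;0.1 13 0 0 0 0;0.2 16 -1 0 0 0;0.2 17.7 -2.5 0 0 0;0.2 17.7 -4 0 0 0;0.2 17.7 -4.5 0 0 0;0.2 17.7 -4.5 0 0 0;0.2 17.7 -4.5 0 0 0"

```text
time: 11.4
tool_pos: [561.9, 64.7, 73.3]
tcp_rot: [-90.0, 0.0, -83.3]
ft_force: [0.0, -0.3, 0.8]
finger_gap: 49.8
```

Request:
move_arm --motion "0 0 -0.6 0 0 0;0 0 -1 0 0 0;0 0 -1.3 0 0 0;0 0 -1.5 0 0 0;0 0 -1.5 0 0 0"

```text
time: 11.82
tool_pos: [562.9, 63.8, 60.8]
tcp_rot: [-90.0, -0.0, -83.4]
ft_force: [-9.7, -1.0, 18.5]
finger_gap: 50.1
```

Request:
move_arm --motion "0 0.2 0 0 0 0;-0.1 0.6 0 0 0 0;-0.1 1.1 0 0 0 0;-0.2 1.6 0 0 0 0;-0.2 2.1 0 0 0 0;-0.3 2.6 0 0 0 0;-0.3 2.9 0 0 0 0;-0.4 3.1 0 0 0 0;-0.4 3.2 0 0 0 0;-0.4 3.2 0 0 0 0"

```text
time: 12.65
tool_pos: [559.1, 96.5, 60.3]
tcp_rot: [-89.9, 0.0, -83.3]
ft_force: [-5.8, 0.8, 14.5]
finger_gap: 50.0
```

Request:
move_arm --motion "0 0 0.5 0 0 0;0 0 1.5 0 0 0;0 0 3 0 0 0;0 -3 5 0 0 0;0 -6.5 6 0 0 0;0 -10 6 0 0 0;0 -13.5 6 0 0 0;0 -17 6 0 0 0;0 -19 6 0 0 0;0 -19 6 0 0 0"

```text
time: 13.48
tool_pos: [558.3, -98.2, 119.1]
tcp_rot: [-90.0, -0.1, -83.6]
ft_force: [0.2, 0.5, -0.3]
finger_gap: 50.0
```

Run:
```python
from h import *
s=eyes.snapshot('top');print(tubepose(s),matpose(s))
```

```text
(array([558.43444824,  84.97679138]), array([ 58.9, 217.1]), np.float32(6.8226333)) (array([548.65161133,  98.57229614]), array([130.1, 289.6]), np.float32(8.9011345))
```

Request:
move_arm --motion "0 2.5 0 0 0 0;0 6 0 0 0 0;0 9.5 0 0 0 0;0.1 13 0 0 0 0;0.2 16 -1 0 0 0;0.2 17.5 -2.5 0 0 0;0.2 17.5 -4 0 0 0;0.2 17.5 -4.5 0 0 0;0.2 17.5 -4.5 0 0 0;0.2 17.5 -4.5 0 0 0"

```text
time: 14.37
tool_pos: [560.0, 81.4, 73.5]
tcp_rot: [-90.0, 0.0, -83.3]
ft_force: [0.3, 0.3, 0.5]
finger_gap: 50.0
```

Request:
move_arm --motion "0 0 -0.6 0 0 0;0 0 -1 0 0 0;0 0 -1.3 0 0 0;0 0 -1.5 0 0 0;0 0 -1.5 0 0 0"

```text
time: 14.78
tool_pos: [560.8, 80.9, 60.7]
tcp_rot: [-90.0, -0.0, -83.3]
ft_force: [-9.7, -1.3, 19.9]
finger_gap: 50.2
```

Request:
move_arm --motion "0 0.2 0 0 0 0;-0.1 0.6 0 0 0 0;-0.1 1.1 0 0 0 0;-0.2 1.6 0 0 0 0;-0.2 2.1 0 0 0 0;-0.3 2.6 0 0 0 0;-0.3 2.9 0 0 0 0;-0.3 3.0 0 0 0 0;-0.3 3 0 0 0 0;-0.3 3 0 0 0 0"

```text
time: 15.62
tool_pos: [557.5, 111.5, 60.3]
tcp_rot: [-90.0, 0.0, -83.3]
ft_force: [-9.4, 0.5, 17.4]
finger_gap: 50.1
```

Request:
move_arm --motion "0 0 0.5 0 0 0;0 0 1.5 0 0 0;0 0 3 0 0 0;0 -3 5 0 0 0;0 -6.5 6 0 0 0;0 -10 6 0 0 0;0 -13.5 6 0 0 0;0 -17 7 0 0 0;0 -20 8 0 0 0;0 -20 8 0 0 0"

```text
time: 16.45
tool_pos: [558.5, -94.5, 141.4]
tcp_rot: [-89.8, -0.2, -83.6]
ft_force: [0.8, -0.3, 1.0]
finger_gap: 50.1
```

Run:
```python
from h import *
a=eyes.snapshot('side')['image'];s=eyes.snapshot('top');b=s['image']
print(tubepose(s),tubepose(s,28))
v=s['image'].max(2)
for row in (215,260): print(row,v[row,205:285])
cv2.imwrite('pics/5.png',np.hstack([cv2.resize(a[130:330,200:450],None,fx=1.6,fy=1.6),cv2.resize(b[130:330,180:420],None,fx=1.6,fy=1.6)]))
```

```text
(array([556.86553955,  99.45384216]), array([ 59.6, 216.3]), np.float32(6.62235)) (array([556.93688965, 100.2230835 ]), array([ 60. , 217.9]), np.float32(6.6223526))
215 [ 90  92  99 103 100  95  97 105  99  90  90  89  88  93  85  90  91  85
  63  45  44  42  42  44  46  41  39  46  42  37  46  48  40  50  45  54
  56  54  57  52  46  39  46  43  47  72  99 118 115 114 112 115 115 110
 116 121 134 138 126 128 145 148 141 130 122 116 112 113 121 126 125 125
 125 134 138 144 137 145 148 148]
260 [137 124 107  94  97 100  99 109 104  94  82  83 102 101 100  93  89  90
  91  90  89  88  73  57  38  39  48  36  40  45  41  49  46  53  49  50
  50  58  52  60  60  58  62  60  50  56  51  46  50  59  90 108 114 113
 114 117 119 114 117 113 111 120 125 136 139 128 123 129 130 128 127 126
 128 131 127 135 136 142 130 126]
```

View pics/5.png

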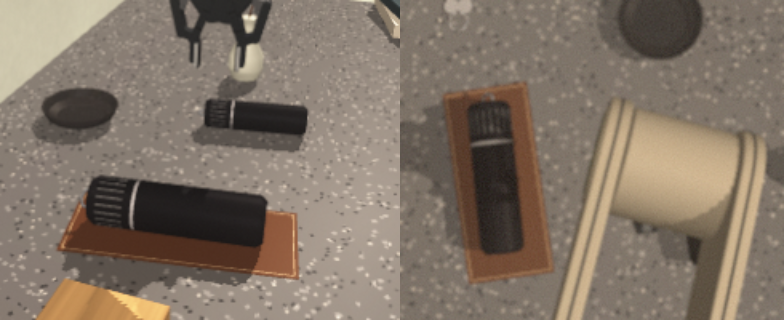

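The tube lies on the mat's midline (mat frame about x=+8, y=-0.5 mm, 2.3° off), with the hand clear. I'll check that it stays still, then hand in.

Request:
move_arm --motion "0 0 2 0 0 0;0 0 4 0 0 0;0 0 4 0 0 0;0 0 4 0 0 0;0 0 4 0 0 0;0 0 4 0 0 0"

```text
time: 17.05
tool_pos: [556.5, -87.8, 176.9]
tcp_rot: [-90.1, 0.1, -83.3]
ft_force: [0.9, -0.2, -0.0]
finger_gap: 50.0
```

Run:
```python
from h import *
s=eyes.snapshot('top');print(tubepose(s),matpose(s))
o=cv2.imread('pics/top0.png')
for n,(u,v,w) in dict(keys=(216,128,22),dish=(343,141,35),box=(118,240,45)).items():
    print(n,cv2.absdiff(o,s['image'])[v-w:v+w,u-w:u+w].mean())
p=tubepose(s)[0]
if abs(p[1]-99.5)<1.5: r.hand_in(); print('handed in')
```

```text
(array([556.70678711, 100.40163422]), array([ 59.3, 218.5]), np.float32(7.0715938)) (array([548.65722656,  99.02297974]), array([130.3, 289.7]), np.float32(9.042921))
keys 5.053891184573002
dish 4.060272108843537
box 23.569958847736626
the job is handed in; nothing more can be done
handed in
```

The tube is on the mat's midline and I have handed the job in, after about 17 s of the 64 s allowed. I rolled it there in six strokes with the fingers set 50 mm apart along its axis, pressing on the top at roughly 15–30 N. The grasp point stayed near 79 mm, well above the 60 mm limit.

**Last check (top camera):**

| Quantity | Measured | Limit |
|---|---|---|
| Across the mat | within about 1 mm of the midline | 15 mm |
| Along the mat | about 8 mm off the middle | 35 mm |
| Angle to the mat | about 2° | 10° |

- **Accuracy:** the tube's outline measured 59 mm wide instead of 64 mm, so its position could be off by 2–3 mm.
- **Stillness:** between the last two looks, about 0.6 s apart, its measured position changed by 0.9 mm, which is within image noise. The hand was about 190 mm to the side and 177 mm up, touching nothing.
- **Turning over:** it rolled about 125 mm, which is about 3.9 rad. I worked that out from the distance and did not observe the angle directly.
- **Bystanders:** the image around the keys and the dish is unchanged. The area around the oak box did change in brightness. The hand never came near the box, so I take this to be the arm's shadow, but I did not confirm it. The vase was checked only by eye in the pictures; it was partly hidden in the last one.

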